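Lay out the condiment board for the table

ROBOT

A 7-joint arm with a two-finger parallel gripper is mounted at the origin on a cart in front of the work surface, level with it; the furniture and walls round the work are solid. World frame = base frame: x ahead of the robot, y to its left, z up, the work surface at z = 0. Lengths are in m, angles in rad, forces in N, time in s.
With the tool pointing down it reaches from about 0.425 to 0.925 m from the base axis. Payload 6.8 kg.
Tool frame: the origin (TCP) lies midway between the tips of the shut fingers; the grasp point (between the pads) lies r.grip_point_offset behind it (r.grip_point_offset is the distance from the TCP to the grasp point, in m); z points along the fingers, y is the line along which they close (so a half turn about z gives the same grasp; the last joint's range is limited). The gripper opens to 85 mm and grips with 20 to 120 N. Pads are 22 mm wide; open, the fingers measure 114 mm over their backs; the gripper's body (76 mm by 85 mm) begins 54 mm behind the grasp point. The pads swing forward as they close: fully open they stand 13 mm farther back than shut.
Start: joints at [-1.258, 0.477, 0.022, 1.555, -0.011, 1.109, -0.083], TCP at [0.276, 0.616, 0.231] pointing down, gripper open.
Joint ranges: [-2.96, 2.96], [-0.34, 2.1], [-1.41, 1.46], [0.24, 2.44], [-1.37, 4.51], [0.17, 1.92], [-2.96, 2.96]. Speed limits (rad/s): [2.39, 2.39, 3.14, 3.14, 3.14, 3.14, 3.14].

INTERFACE

Orientations are given as a rotation vector (axis times angle).
In Python, from bench import r gives the robot as it stands. The module is installed in compiled form; this text tells all that it offers.
- The arm moves only by the shell command python3 -m crank 'ROWS' [FORCE]. ROWS is JSON, a list of rows, each a list of 5 numbers: the shift along the world's x, y, z in units of 200 mm (1.0 is 200 mm), then the turn about the world's z in units of 45 degrees (1.0 is 45 degrees), then the opening, from -1 (shut) to 1 (fully open). In form: [[dx, dy, dz, turn, jaw], ...]. A call has 1 to 8 rows; each row shifts and turns the commanded pose from where the row before left it; what a row does not reach is not made up. A row lasts 1/12 s, in which the tool goes at most 41.7 mm and 7.16 degrees, less where a joint would pass 70% of its speed; a pose out of reach is approached as far as the arm can. A call with a number of a shift or a turn outside -1 to 1 is refused whole. A call with a gripper value outside its range is refused whole. The fingers move at their own pace and stop on an object; FORCE is the grip in N (left out, the last holds). Time passes only in rows, so rows that do not move let the fingers close. It gives the time, the measured TCP pose, the force, the opening and the grip force at its end, in the units of the state.
- r.get_obs(): the state, without advancing time (a new reading comes with each control period).
- r.grab_frame(name): name is "scene" or "top" or "wrist"; returns the picture (420x560x3 uint8, blue, green, red); there is no depth.
- r.camera_model(name): a dict with "fx", "fy", "cx", "cy" (pixels), "R" (3x3) and "t" (3): a world point X has camera coordinates R X + t. Camera axes: x right, y down, z forward; pixel columns grow to the right and rows downward; lengths in m; the calibration is good to about 2 mm. A picture is of the moment at which its call begins: read the wrist's pose just before it. camera_model takes no time and is no camera call; for the wrist camera it gives the pose at the moment of the call.
- r.hand_in(): hands the job in; it is judged then, once.
The state is a dict: "clock": time; "joints": joint angles; "qvel": joint speeds; "tau": joint torques, N m; "tcp_pos": TCP position; "orientation": TCP orientation; "contact_force": force on the tool from outside, world axes, zero at the start; "moment": the same for the moment, N m; "grip_width": finger opening in m; "gripper_force": force on a finger pad.
Only numpy, scipy, OpenCV 4.12 (cv2) and the standard library are available. Lean on these libraries where they do the work, as an engineer would, in place of code of your own. Each camera call takes 0.05 s, during which the arm holds its last target. There are 200 camera calls.

TASK

Make the condiment board ready for the table: nest the loose yellow and green ramekins, in either order, in the blue one on the board so that the three matching pieces make one straight stack. The terracotta dish in the middle of the board has straight sides and will not nest, so stand it in the middle of the white saucer, ready for olive stones, and stand the salt shaker in the hollow it leaves, between the stack and the spice jar. Keep everything upright, and leave the blue ramekin, the spice jar, the saucer and the espresso cup where they are.

Things in the scene. Friction and masses are not known exactly. Their poses are not given: they have to be found in the camera images.
- board: oak condiment board with dark edging, fixed flat on the worktop: 254 mm long (its y), 99 wide (its x), 20 thick (edging 21). Three round hollows 52 mm across, 8 deep, at its y = -82, 0, +82 mm (floors 12 mm above its underside). Origin: centre of underside, below the middle hollow; z up.
- ramekin_blue: blue stacking ramekin, open on top: round upright collar 64 mm across, 27 mm high (56 mm inside, 23 mm deep), above a tapering foot 20 mm high, 50 to 45 mm across; 47 mm high in all, 140 g. The foot drops into the mouth of an equal one (3 mm play) till the collar rests on that rim, 27 mm up. Origin: centre of underside, z up. Stands in an end hollow of the board and stays there.
- ramekin_yellow: yellow stacking ramekin, open on top: round upright collar 64 mm across, 27 mm high (56 mm inside, 23 mm deep), above a tapering foot 20 mm high, 50 to 45 mm across; 47 mm high in all, 140 g. The foot drops into the mouth of an equal one (3 mm play) till the collar rests on that rim, 27 mm up. Origin: centre of underside, z up. Loose on the worktop.
- ramekin_green: green stacking ramekin, open on top: round upright collar 64 mm across, 27 mm high (56 mm inside, 23 mm deep), above a tapering foot 20 mm high, 50 to 45 mm across; 47 mm high in all, 140 g. The foot drops into the mouth of an equal one (3 mm play) till the collar rests on that rim, 27 mm up. Origin: centre of underside, z up. Loose on the worktop.
- dish: terracotta-coloured open dish, a straight-sided bowl 60 mm across and 30 mm high on a foot 46 mm across and 9 mm high (39 mm in all), 130 g; it does not nest in a ramekin. At the start it stands in the middle hollow of the board. Origin: centre of underside, z up.
- saucer: white porcelain saucer, 145 mm across, rim 17 mm high, loose on the worktop; a thing stands on its flat middle 5 mm above its underside. Origin: centre of underside, z up.
- salt_shaker: glass salt shaker with a grey cap, round, 44 mm across, 90 mm high (cap above 70 mm, 34 mm across), 100 g. Loose on the worktop. Origin: centre of underside, z up.
- spice_jar: round dark-labelled spice jar with a black lid, 41 mm across, 105 mm high, standing in the other end hollow of the board, where it stays. Origin: centre of underside, z up.
- espresso_cup: small white espresso cup with a handle, 62 x 88 mm, 50 mm high, near the chopping board; no part of the job. Origin: underside, under the middle of cup and handle.
There are look-alikes about, which are no part of the job. What is shaped like the salt_shaker but purple is not meant.

How it is judged:
By the outcome, as a careful person would: the job done as asked, in the order asked, and still so for the second after the job is handed in, with the robot touching nothing.
It also fails if it takes over 120 s, if anything falls off the work surface, if the arm or the gripper's body presses on something with over 40 N, if the wrist force passes 120 N, or if a joint passes its speed limit or range.

## Working session

There is one attempt and no reset: what is moved stays moved. The work goes in short steps, Python scripts to look and compute and a shell command to move; the robot and the scene stay as the last step left them, time stands still between calls to the robot, and variables do not carry over. Pictures are saved under pics/ and viewed, at most 14 in all, crops included, and the job is handed in when it is done.

```bash
mkdir -p pics
python3 - <<'E'
from bench import r
import cv2
for n in("scene","top"):
    cv2.imwrite(f"pics/{n}0.png",r.grab_frame(n)); m=r.camera_model(n); print(n,m)
o=r.get_obs();print(o,r.grip_point_offset)
E
```

```text
scene {'fx': 531.8396192349733, 'fy': 531.8396192349733, 'cx': 276.5032950493126, 'cy': 211.51233041808118, 'R': array([[ 0.74871835, -0.66287196,  0.00464762],
       [-0.5040905 , -0.57389869, -0.64539373],
       [ 0.43048067,  0.4808753 , -0.76383594]]), 't': array([-0.38977789,  0.22011018,  1.35700932])}
top {'fx': 397.2326418672801, 'fy': 397.2326418672801, 'cx': 283.41222404489906, 'cy': 207.05021168154644, 'R': array([[-0.01939399, -0.99952001,  0.02415821],
       [-0.99100931,  0.01601837, -0.13283054],
       [ 0.13237981, -0.02651713, -0.9908443 ]]), 't': array([-0.06736669,  0.47732977,  1.02492087])}
{'clock': 0.1, 'joints': array([-1.25807532,  0.47771299,  0.02233118,  1.55634741, -0.01151128,
        1.1092991 , -0.08309367]), 'qvel': array([-0.00012884, -0.0006047 ,  0.00166762, -0.00307156, -0.00027944,
        0.0012306 ,  0.00111495]), 'tau': array([ 3.80818106e-03, -5.97761357e+01,  1.61331441e+00, -2.81952113e+01,
        1.28605653e-02,  5.06308686e-03, -9.42486622e-06]), 'tcp_pos': array([0.2755271 , 0.61562259, 0.23042787]), 'orientation': array([-6.56058437e-01, -3.07207998e+00,  2.54660155e-03]), 'contact_force': array([ 0.00818229, -1.10083799, -0.67956795]), 'moment': array([-0.04881521, -0.02943074,  0.00581729]), 'gripper_force': 0.0, 'grip_width': 0.08551960899693542} 0.0187
```

View pics/scene0.png

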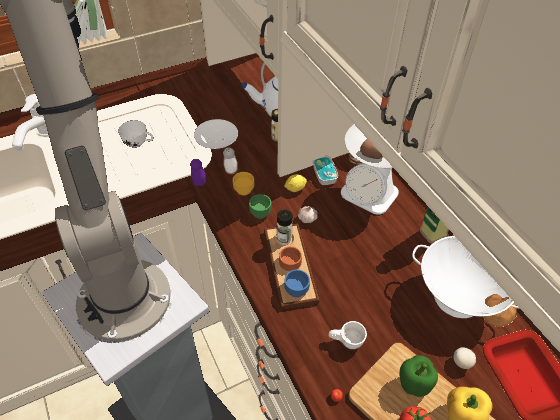

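View pics/top0.png

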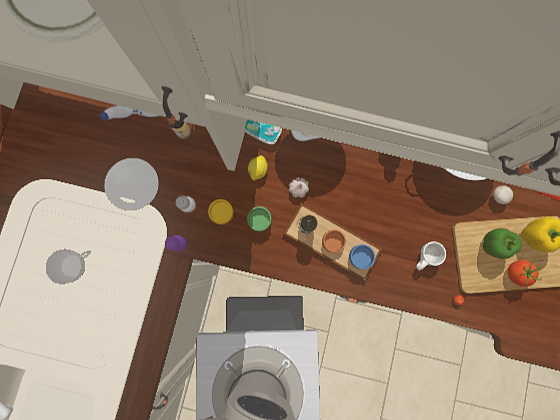

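The scene picture shows the glass shaker near (230,160), the purple one at (198,172), yellow at (243,183), green at (260,206), the board with jar, dish and blue at (285,225), (290,258), (297,284), and the saucer at (216,134).

Candidates in the top picture:
- **Shaker:** grey cap (185,204) or purple (176,243). I choose the grey cap.
- **Yellow:** ramekin (221,212) or lemon (257,168). I choose the ramekin.
- **Green:** ramekin (259,219) or pepper (502,243). I choose the ramekin.
- **Dish:** (333,241).
- **Saucer:** (131,184), not the cup in the sink (66,266).

I'll check these in one close crop.

Run:
```python
import cv2
a=cv2.imread("pics/top0.png")[145:290,95:395]
cv2.imwrite("pics/crop_top.png",cv2.resize(a,None,fx=2.66,fy=2.66,interpolation=cv2.INTER_CUBIC))
a=cv2.imread("pics/scene0.png")[110:315,180:350]
cv2.imwrite("pics/crop_scene.png",cv2.resize(a,None,fx=2.9,fy=2.9,interpolation=cv2.INTER_CUBIC))
```

```text
(no output)
```

View pics/crop_top.png

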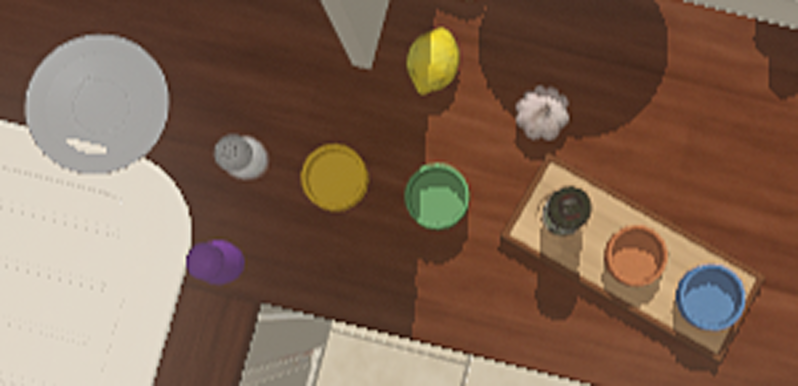

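View pics/crop_scene.png

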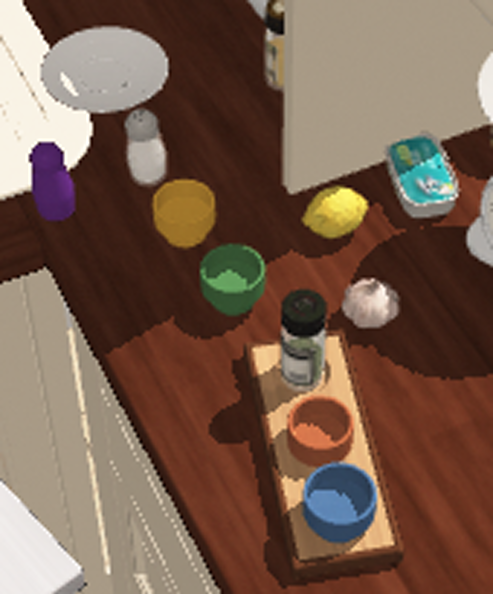

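```bash
cat > h.py <<'E'
import numpy as np, cv2
from bench import r
def at_z(n,u,v,z,m=None):
    m=m or r.camera_model(n); R,t=np.array(m["R"]),np.array(m["t"])
    c=-R.T@t; d=R.T@np.array([(u-m["cx"])/m["fx"],(v-m["cy"])/m["fy"],1]); return c+d*(z-c[2])/d[2]
def P(n):
    m=r.camera_model(n); K=np.array([[m["fx"],0,m["cx"]],[0,m["fy"],m["cy"]],[0,0,1]])
    return K@np.c_[m["R"],m["t"]]
def tri(a,b):
    X=cv2.triangulatePoints(P("top"),P("scene"),np.array(a,float),np.array(b,float))[:,0]; return X[:3]/X[3]
E
python3 - <<'E'
from h import *
np.set_printoptions(precision=4,suppress=True)
T=lambda p:(p[0]/2.66+95,p[1]/2.66+145); S=lambda p:(p[0]/2.9+180,p[1]/2.9+110)
for n,z,a,b in [("saucer",.017,(97,104),(105,69)),("shaker",.09,(233,151),(141,122)),("yellow",.047,(335,178),(184,205)),("green",.047,(437,197),(232,272)),
 ("dish",.051,(637,256),(320,425)),("blue",.059,(711,296),(340,497)),("jar",.117,(569,210),(303,305))]:
    print(n,at_z("top",*T(a),z),at_z("scene",*S(b),z),tri(T(a),S(b)))
for p in [(551,160),(762,280),(720,350),(503,236)]: print("board",at_z("top",*T(p),.021))
print("door",tri(T((367,68)),S((288,192))))
for p in [(190,262)]: print("purple",at_z("top",*T((215,262)),.045))
for p in [(0,122),(190,200),(185,270),(260,305),(590,385)]: print("edge",at_z("top",*T(p),0))
E
```

```text
saucer [0.5472 0.3325 0.017 ] [0.5466 0.3264 0.017 ] [0.5503 0.3341 0.0097]
shaker [0.4858 0.1781 0.09  ] [0.4794 0.1681 0.09  ] [0.4884 0.1814 0.0749]
yellow [0.464 0.088 0.047] [0.463  0.0815 0.047 ] [0.4665 0.0879 0.0394]
green [ 0.4435 -0.0118  0.047 ] [ 0.4413 -0.0189  0.047 ] [ 0.4457 -0.0123  0.0378]
dish [ 0.382  -0.2061  0.051 ] [ 0.3807 -0.2118  0.051 ] [ 0.3834 -0.208   0.0441]
blue [ 0.3419 -0.2751  0.059 ] [ 0.3387 -0.2828  0.059 ] [ 0.3428 -0.278   0.0488]
jar [ 0.4222 -0.135   0.117 ] [ 0.4253 -0.1382  0.117 ] [ 0.4246 -0.1367  0.1157]
board [ 0.482  -0.1268  0.021 ]
board [ 0.357  -0.3357  0.021 ]
board [ 0.2887 -0.2901  0.021 ]
board [ 0.4058 -0.0766  0.021 ]
door [ 0.5857  0.061  -0.002 ]
purple [0.384  0.2042 0.045 ]
edge [0.5333 0.4366 0.    ]
edge [0.4496 0.2415 0.    ]
edge [0.3785 0.2451 0.    ]
edge [0.342  0.1693 0.    ]
edge [ 0.2558 -0.1618  0.    ]
```

The crop confirms the choices: grey-capped glass shaker (crop 233,151), yellow (335,178), green (437,197), dish (637,256), blue (711,296), jar (569,210), saucer (97,104). The positions fit the board geometry to within about 6 mm. I'll refine them with the wrist camera, moving with the jaw line across the board.

```bash
python3 -m crank '[[0.051,-0.18,0,-0.133,1],[0.051,-0.18,0,-0.133,1],[0.051,-0.18,0,-0.133,1],[0.051,-0.18,0,-0.133,1],[0.051,-0.18,0,-0.133,1],[0.051,-0.18,0,-0.133,1],[0.051,-0.18,0,-0.133,1],[0.051,-0.18,0,-0.133,1]]' 40
python3 -m crank '[[0.051,-0.18,0,-0.133,1],[0.051,-0.18,0,-0.133,1],[0.051,-0.18,0,-0.133,1],[0.051,-0.18,0,-0.133,1],[0.051,-0.18,0,-0.133,1],[0.051,-0.18,0,-0.133,1],[0.051,-0.18,0,-0.133,1],[0,0,0,0,1]]'
python3 - <<'E'
from h import *
m=r.camera_model("wrist"); cv2.imwrite("pics/w1.png",r.grab_frame("wrist"))
import pickle; pickle.dump(m,open("w1.pkl","wb"))
E
```

```text
clock: 0.77
tcp_pos: [0.3573, 0.3261, 0.2311]
orientation: [-1.853, -2.537, 0.001]
contact_force: [1.3, 0.3, 0.4]
grip_width: 0.0855
gripper_force: 0.0
clock: 1.43
tcp_pos: [0.4297, 0.0692, 0.2315]
orientation: [2.644, 1.694, -0.0]
contact_force: [0.3, 0.2, -0.2]
grip_width: 0.0854
gripper_force: 0.0
```

View pics/w1.png

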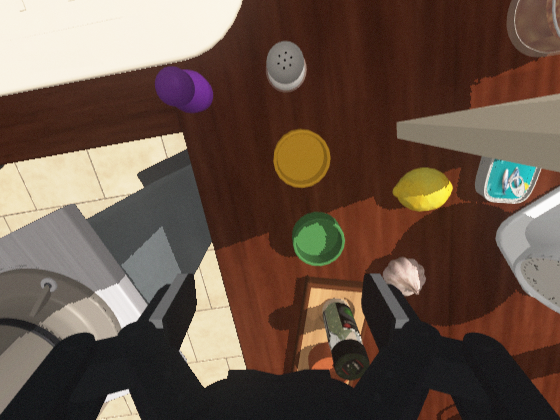

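The wrist picture shows yellow at (302,158), green at (318,239), the shaker cap at (286,58) and the purple one at (185,88). The saucer is out of view.

```bash
cat >> h.py <<'E'
def blob(img,hlo,hhi,near,smin=90,vmin=40):
    h=cv2.cvtColor(img,cv2.COLOR_BGR2HSV); k=cv2.inRange(h,(hlo,smin,vmin),(hhi,255,255))
    k=cv2.morphologyEx(k,cv2.MORPH_OPEN,np.ones((3,3)))
    cs,_=cv2.findContours(k,cv2.RETR_EXTERNAL,cv2.CHAIN_APPROX_NONE)
    cs=[c for c in cs if len(c)>20]
    c=min(cs,key=lambda c:np.hypot(*(c[:,0].mean(0)-near)))
    (cc,rad)=cv2.minEnclosingCircle(c); x,y,w,hh=cv2.boundingRect(c); return cc,rad,(x,y,w,hh),cv2.fitEllipse(c)[:2]
E
python3 - <<'E'
from h import *
import pickle
np.set_printoptions(precision=4,suppress=True)
m=pickle.load(open("w1.pkl","rb")); w=cv2.imread("pics/w1.png"); t=cv2.imread("pics/top0.png")
print("campos",-m["R"].T@m["t"],m["fx"])
for n,a,b,p,q in [("yellow",18,30,(302,158),(221,212)),("green",50,85,(318,239),(259,219))]:
    for cam,img,pp,mm in (("wrist",w,p,m),("top",t,q,None)):
        s=blob(img,a,b,pp); print(n,cam,s,at_z(cam,*s[0],.047,mm), at_z(cam,*s[3][0],.047,mm))
print("shaker",at_z("wrist",286,59,.09,m))
for n,a,b,q,z in [("blue",100,120,(361,258),.059),("dish",3,11,(333,241),.051)]:
    s=blob(t,a,b,q,120); print(n,s,at_z("top",*s[0],z),at_z("top",*s[3][0],z))
E
```

```text
campos [0.4642 0.146  0.3751] 293.25443410218793
yellow wrist ((300.9853515625, 157.94142150878906), 29.214635848999023, (274, 129, 56, 59), ((301.2414855957031, 158.04469299316406), (55.82836151123047, 57.71607208251953))) [0.4677 0.0927 0.047 ] [0.4679 0.0925 0.047 ]
yellow top ((220.5, 211.3000030517578), 12.788378715515137, (208, 199, 25, 26), ((220.21932983398438, 211.28176879882812), (24.04414176940918, 25.017925262451172))) [0.4656 0.0891 0.047 ] [0.4657 0.0898 0.047 ]
green wrist ((317.7063293457031, 238.4567413330078), 26.697608947753906, (293, 213, 52, 52), ((317.5509033203125, 238.68405151367188), (50.6358642578125, 52.341163635253906))) [ 0.4478 -0.0052  0.047 ] [ 0.4475 -0.0054  0.047 ]Traceback (most recent call last):
  File "<stdin>", line 8, in <module>
  File "h.py", line 16, in blob
    c=min(cs,key=lambda c:np.hypot(*(c[:,0].mean(0)-near)))
ValueError: min() iterable argument is empty
```

```bash
sed -i 's/c=min(cs/if not cs: return None\n    c=min(cs/' h.py
python3 -m crank '[[0.0625,0.037,-0.15,-0.04,1],[0.0625,0.037,-0.15,-0.04,1],[0.0625,0.037,-0.15,-0.04,1],[0,0,-0.15,0,1],[0,0,0,0,1],[0,0,0,0,1]]'
python3 - <<'E'
from h import *
np.set_printoptions(precision=4,suppress=True)
m=r.camera_model("wrist"); w=r.grab_frame("wrist"); cv2.imwrite("pics/w2.png",w); o=r.get_obs()
p=o["tcp_pos"]; q=m["R"]@(p+[0,0,.0187+.006])+m["t"]; print("grasp px",q[:2]/q[2]*m["fx"]+[m["cx"],m["cy"]])
s=blob(w,18,30,(285,250)); print(s,at_z("wrist",*s[0],.047,m),p)
t=cv2.imread("pics/top0.png")
for n,q in [("green",(259,219)),("blue",(361,258)),("dish",(333,241))]: print(n,cv2.cvtColor(t,40)[q[1]-3:q[1]+4:3,q[0]])
E
```

```text
clock: 1.98
tcp_pos: [0.4646, 0.0985, 0.1103]
orientation: [-2.709, -1.59, 0.007]
contact_force: [0.3, -0.4, 0.7]
grip_width: 0.0853
gripper_force: 0.0
grasp px [281.5676 300.5671]
((287.0534973144531, 230.95103454589844), 42.52236557006836, (247, 189, 82, 84), ((287.23199462890625, 231.1332244873047), (81.35508728027344, 83.930419921875))) [0.4694 0.095  0.047 ] [0.4658 0.0986 0.1117]
green [[ 57  84 166]
 [ 56  87 162]
 [ 57  87 162]]
blue [[106 103 171]
 [105 104 170]
 [106 102 172]]
dish [[ 12 153 165]
 [ 11 148 189]
 [ 12 151 188]]
```

View pics/w2.png

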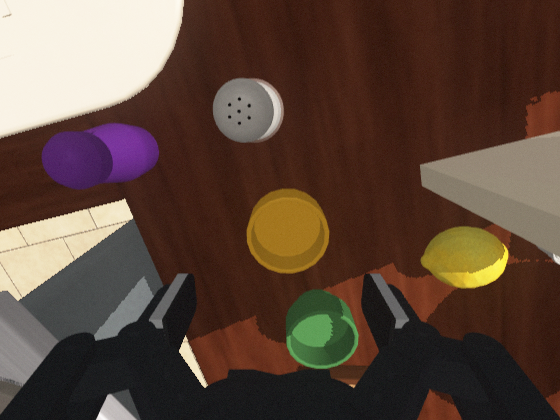

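Yellow is at (287,231), which gives (0.469, 0.095). I'll descend and close.

```bash
python3 -m crank '[[0.02,-0.012,-0.1,0,1],[0,0,-0.13,0,1],[0,0,-0.13,0,1],[0,0,-0.08,0,1],[0,0,-0.045,0,1],[0,0,0,0,1],[0,0,0,0,1]]'
python3 - <<'E'
from h import *
m=r.camera_model("wrist"); w=r.grab_frame("wrist"); cv2.imwrite("pics/w3.png",w)
s=blob(w,18,30,(285,300)); print(s,at_z("wrist",*s[0],.047,m),r.get_obs()["tcp_pos"])
E
python3 -m crank '[[0,0,0,0,-1],[0,0,0,0,-1],[0,0,0,0,-1],[0,0,0,0,-1],[0,0,0,0,-1],[0,0,0,0,-1]]' 40
```

```text
clock: 2.62
tcp_pos: [0.4712, 0.0963, 0.0157]
orientation: [-2.711, -1.588, -0.003]
contact_force: [0.2, 1.0, 0.6]
grip_width: 0.0851
gripper_force: 0.0
((278.2224426269531, 306.6844787597656), 70.84635925292969, (210, 237, 137, 138), ((278.23388671875, 306.44610595703125), (135.0117950439453, 137.93663024902344))) [0.47102714 0.09742558 0.047     ] [0.47139779 0.09635895 0.01592047]
clock: 3.17
tcp_pos: [0.4712, 0.0964, 0.0159]
orientation: [-2.711, -1.587, -0.004]
contact_force: [-3.1, 0.7, 12.9]
grip_width: 0.0633
gripper_force: 40.7
```

View pics/w3.png

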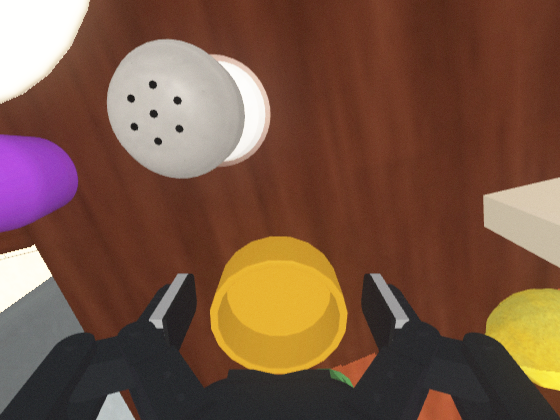

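The grasp is good: yellow's centre at (278,306) is on the jaw axis, 40 N, width 63 mm. I'll lift it and go to a viewpoint beyond blue.

```bash
python3 -m crank '[[0,0,0.1,0,-1],[0,0,0.16,0,-1],[0,0,0.19,0,-1],[0,0,0.19,0,-1],[0,0,0.11,0,-1]]' >/dev/null
python3 -m crank '[[-0.015,-0.176,0,0,-1],[-0.015,-0.176,0,0,-1],[-0.015,-0.176,0,0,-1],[-0.015,-0.176,0,0,-1],[-0.015,-0.176,0,0,-1],[-0.015,-0.176,0,0,-1],[-0.015,-0.176,0,0,-1]]' >/dev/null
python3 -m crank '[[-0.11,-0.15,0,0,-1],[-0.11,-0.15,0,0,-1],[-0.11,-0.15,0,0,-1],[-0.11,-0.15,0,0,-1],[-0.11,-0.15,0,0,-1],[-0.11,-0.15,0,0,-1],[-0.11,-0.15,0,0,-1],[0,0,0,0,-1]]'
python3 - <<'E'
from h import *
m=r.camera_model("wrist"); w=r.grab_frame("wrist"); cv2.imwrite("pics/w4.png",w); o=r.get_obs(); print(o["tcp_pos"],o["grip_width"],o["gripper_force"])
import pickle; pickle.dump(m,open("w4.pkl","wb"))
for n,a,b,z,sm in [("blue",98,115,.059,80),("dish",5,14,.051,130)]:
    s=blob(w,a,b,(280,200),sm); print(n,s, s and at_z("wrist",*s[0],z,m), s and at_z("wrist",*s[3][0],z,m))
E
```

```text
clock: 4.83
tcp_pos: [0.2899, -0.3662, 0.1655]
orientation: [2.716, 1.572, -0.002]
contact_force: [0.4, -0.1, -0.5]
grip_width: 0.0635
gripper_force: 45.0
[ 0.29213477 -0.36347402  0.16505231] 0.06328320234952452 45.00479484266329
blue ((280.0, 83.5), 43.68362045288086, (240, 40, 81, 88), ((279.7122802734375, 83.40798950195312), (79.6572494506836, 86.54299926757812))) [ 0.34340821 -0.27488945  0.059     ] [ 0.34324607 -0.27472062  0.059     ]
dish ((332.579833984375, 264.45379638671875), 10.977739334106445, (327, 255, 17, 20), ((335.9404602050781, 263.6876220703125), (11.895206451416016, 21.280780792236328))) [ 0.30748314 -0.44277313  0.051     ] [ 0.31074751 -0.44366799  0.051     ]
```

View pics/w4.png

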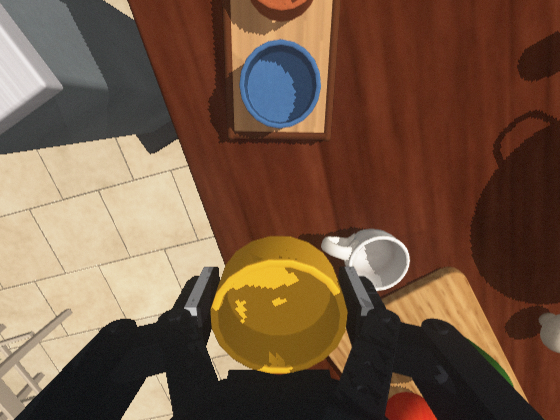

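Blue's rim is at about (280,81), with the ramekin wall visible on the lower side. Yellow is held straight. I'll look again from lower and closer for accuracy.

```bash
python3 -m crank '[[0.025,0.045,-0.1,0,-1],[0.025,0.045,-0.1,0,-1],[0.025,0.04,-0.1,0,-1],[0,0,-0.075,0,-1],[0,0,0,0,-1],[0,0,0,0,-1]]'
python3 - <<'E'
from h import *
m=r.camera_model("wrist"); w=r.grab_frame("wrist"); cv2.imwrite("pics/w5.png",w); o=r.get_obs(); print(o["tcp_pos"],o["grip_width"],o["gripper_force"],o["orientation"])
for n,a,b,z,sm,nr in [("blue",98,115,.059,80,(280,130)),("held",18,30,o["tcp_pos"][2]+.0311,90,(280,300))]:
    s=blob(w,a,b,nr,sm); print(n,s, at_z("wrist",*s[0],z,m))
E
```

```text
clock: 5.38
tcp_pos: [0.3103, -0.3337, 0.0893]
orientation: [-2.709, -1.588, 0.001]
contact_force: [1.1, 0.7, -1.0]
grip_width: 0.0629
gripper_force: 45.0
[ 0.3106041  -0.33443757  0.08993647] 0.06285983870963292 44.9664651369676 [2.71026606e+00 1.58810488e+00 2.86761904e-04]
blue ((279.9006042480469, 142.96177673339844), 55.7137565612793, (225, 88, 109, 111), ((279.3680419921875, 142.8532257080078), (107.66876220703125, 110.18714141845703))) [ 0.343675   -0.27452691  0.059     ]
held ((278.3353576660156, 306.5310974121094), 70.67517852783203, (210, 237, 138, 137), ((278.4362487792969, 306.12188720703125), (135.05470275878906, 137.39329528808594))) [ 0.31048339 -0.33221454  0.12103647]
```

View pics/w5.png

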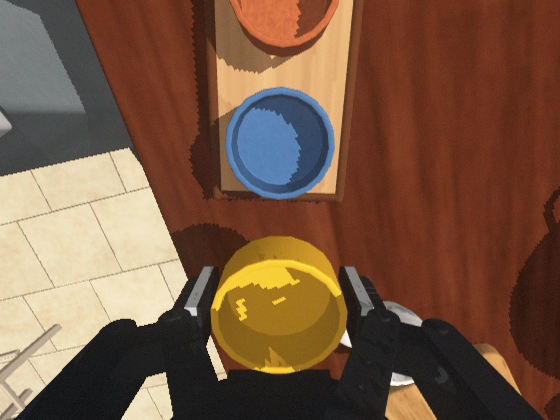

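Blue's silhouette is at (280,143) and the held yellow's at (278,306). Both include collar wall, so I'll fit the projected collar cylinder to each silhouette.

```bash
cat >> h.py <<'E'
from scipy.optimize import least_squares
def fitcyl(m,box,ztop,rad=.032,h=.027,free_z=False):
    """centre xy of upright cylinder whose silhouette's bounding box matches box (x,y,w,h)"""
    a=np.linspace(0,2*np.pi,181); ref=np.array([box[0]-.5,box[1]-.5,box[0]+box[2]-.5,box[1]+box[3]-.5])
    def bb(p):
        z=p[2] if free_z else ztop
        X=np.vstack([np.c_[p[0]+rad*np.cos(a),p[1]+rad*np.sin(a),np.full(181,zz)] for zz in (z,z-h)])
        q=X@np.array(m["R"]).T+m["t"]; u=q[:,:2]/q[:,2:]*m["fx"]+[m["cx"],m["cy"]]
        return np.r_[u.min(0),u.max(0)]
    x0=at_z("wrist",box[0]+box[2]/2,box[1]+box[3]/2,ztop,m); x0=x0 if free_z else x0[:2]
    f=least_squares(lambda p:bb(p)-ref,x0); return f.x,f.fun
E
python3 - <<'E'
from h import *
import pickle
np.set_printoptions(precision=4,suppress=True)
m=r.camera_model("wrist")
for fz in (0,1):
    print("blue",fitcyl(m,(225,88,109,111),.059,free_z=fz)); print("held",fitcyl(m,(210,237,138,137),.121,free_z=fz))
m4=pickle.load(open("w4.pkl","rb")); print("blue4",fitcyl(m4,(240,40,81,88),.059))
m1=pickle.load(open("w1.pkl","rb")); print("yellow1",fitcyl(m1,(274,129,56,59),.047),fitcyl(m1,(293,213,52,52),.047))
E
```

```text
blue (array([ 0.3426, -0.2769]), array([-0.4701, -0.6297,  0.4704,  0.8687]))
held (array([ 0.3065, -0.3408]), array([ 0.0364, -0.9052, -0.036 ,  1.0477]))
blue (array([ 0.3426, -0.277 ,  0.057 ]), array([ 0.1381, -0.1272, -0.1381,  0.1436]))
held (array([ 0.3062, -0.3413,  0.1202]), array([ 0.5024, -0.5566, -0.5023,  0.54  ]))
blue4 (array([ 0.3427, -0.2762]), array([-0.4458, -0.5889,  0.447 ,  0.7496]))
yellow1 (array([0.4675, 0.0908]), array([-0.8062, -0.0965,  0.8061,  0.1569])) (array([ 0.4469, -0.0113]), array([-0.662 , -1.3971,  0.6173,  1.5189]))
```

The corrected fits agree with the top view: blue is at (0.3426, -0.277), and yellow is held about 7 mm off-axis along the row. I'll compensate, lower it and check the force.

```bash
python3 -m crank '[[0.045,0.08,0,0,-1],[0.045,0.08,0,0,-1],[0.045,0.08,0,0,-1],[0.045,0.08,0,0,-1],[0,0,0,0,-1],[0,0,0,0,-1]]'
python3 -m crank '[[0,0,-0.04,0,-1],[0,0,-0.04,0,-1],[0,0,-0.03,0,-1],[0,0,-0.03,0,-1],[0,0,-0.02,0,-1],[0,0,0,0,-1]]'
```

```text
clock: 5.93
tcp_pos: [0.3475, -0.2702, 0.0904]
orientation: [2.708, 1.59, 0.003]
contact_force: [-0.6, -0.1, -0.7]
grip_width: 0.0632
gripper_force: 45.0
clock: 6.43
tcp_pos: [0.3453, -0.2705, 0.0563]
orientation: [-2.71, -1.586, 0.002]
contact_force: [-0.2, 0.0, -1.7]
grip_width: 0.0633
gripper_force: 45.0
```

```bash
python3 -m crank '[[0,0,-0.005,0,-1],[0,0,-0.005,0,-1],[0,0,0,0,-1],[0,0,0,0,-1]]'
python3 - <<'E'
from h import *
w=r.grab_frame("scene"); a=w[220:325,240:350]; cv2.imwrite("pics/s1.png",cv2.resize(a,None,fx=5,fy=5,interpolation=2))
E
```

```text
clock: 6.77
tcp_pos: [0.3464, -0.2705, 0.0554]
orientation: [2.711, 1.588, 0.0]
contact_force: [0.4, 0.3, -1.1]
grip_width: 0.0634
gripper_force: 45.0
```

View pics/s1.png

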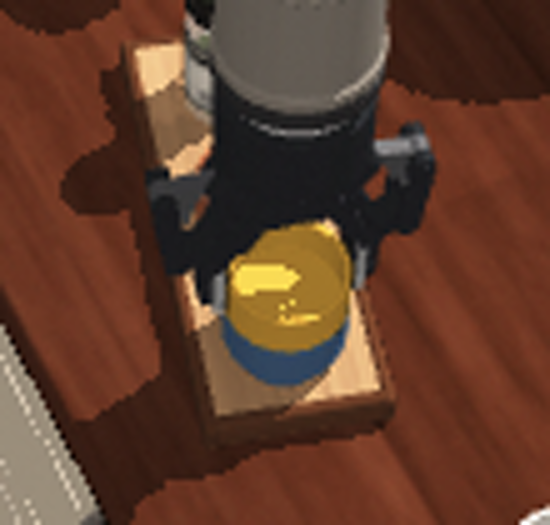

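Yellow sits in blue. I'll release, rise and go above green.

```bash
python3 -m crank '[[0,0,0,0,1],[0,0,0,0,1],[0,0,0,0,1],[0,0,0,0,1],[0,0,0.06,0,1],[0,0,0.15,0,1],[0,0,0.19,0,1],[0,0,0.15,0,1]]'
python3 -m crank '[[0.075,0.14,0,0,1],[0.075,0.14,0,0,1],[0.075,0.14,0,0,1],[0.075,0.14,0,0,1],[0.075,0.14,0,0,1]]' >/dev/null
python3 -m crank '[[0.031,0.15,-0.02,0,1],[0.031,0.15,-0.05,0,1],[0.031,0.15,-0.1,0,1],[0.031,0.15,-0.13,0,1],[0,0,0,0,1],[0,0,0,0,1]]'
python3 - <<'E'
from h import *
m=r.camera_model("wrist"); w=r.grab_frame("wrist"); cv2.imwrite("pics/w6.png",w); print(r.get_obs()["tcp_pos"])
for v in (40,25): 
    s=blob(w,45,85,(280,260),60,v); print(s[:3],fitcyl(m,s[2],.047))
E
```

```text
clock: 7.48
tcp_pos: [0.3457, -0.2709, 0.1668]
orientation: [-2.712, -1.586, 0.002]
contact_force: [1.9, 0.2, 0.2]
grip_width: 0.0854
gripper_force: 0.0
clock: 8.4
tcp_pos: [0.4452, -0.0092, 0.1042]
orientation: [-2.707, -1.592, 0.005]
contact_force: [-0.4, -1.0, 0.3]
grip_width: 0.0855
gripper_force: 0.0
[ 0.44563573 -0.01064383  0.10504141]
((281.6311340332031, 228.36065673828125), 43.69187545776367, (239, 185, 86, 86)) (array([ 0.44639636, -0.01038859]), array([-0.20150998, -1.19804351,  0.20066652,  1.33159532]))
((281.6311340332031, 228.36065673828125), 43.69187545776367, (239, 185, 86, 86)) (array([ 0.44639636, -0.01038859]), array([-0.20150998, -1.19804351,  0.20066652,  1.33159532]))
```

View pics/w6.png

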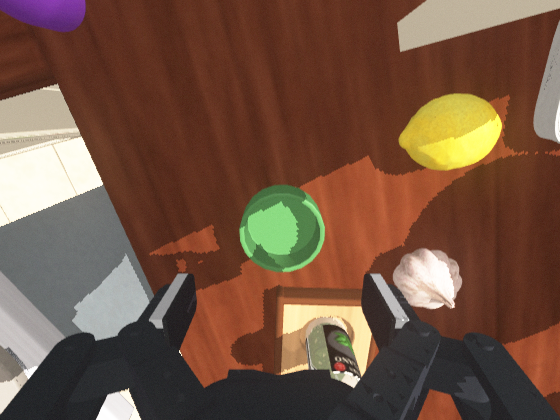

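Green is at (282,228), which gives (0.446, -0.0105), nearly under the tool. I'll grasp it.

```bash
python3 -m crank '[[0.003,0,-0.1,0,1],[0,0,-0.13,0,1],[0,0,-0.12,0,1],[0,0,-0.07,0,1],[0,0,-0.028,0,1],[0,0,0,0,1],[0,0,0,0,1]]'
python3 -m crank '[[0,0,0,0,-1],[0,0,0,0,-1],[0,0,0,0,-1],[0,0,0,0,-1],[0,0,0,0,-1],[0,0,0,0,-1]]' 40
python3 - <<'E'
from h import *
m=r.camera_model("wrist"); w=r.grab_frame("wrist"); s=blob(w,45,85,(280,300),60); print(r.get_obs()["tcp_pos"],s[:3],fitcyl(m,s[2],.047))
E
python3 -m crank '[[0,0,0.1,0,-1],[0,0,0.18,0,-1],[0,0,0.19,0,-1],[0,0,0.19,0,-1],[0,0,0.14,0,-1],[0,0,0,0,-1]]'
```

```text
clock: 9.03
tcp_pos: [0.4472, -0.0115, 0.0166]
orientation: [2.712, 1.585, 0.002]
contact_force: [0.6, -0.5, -0.4]
grip_width: 0.0855
gripper_force: 0.0
clock: 9.53
tcp_pos: [0.4475, -0.0105, 0.0171]
orientation: [2.711, 1.587, 0.004]
contact_force: [-3.0, -0.2, 12.0]
grip_width: 0.0626
gripper_force: 40.9
[ 0.44751331 -0.01053149  0.01715272] ((278.30877685546875, 294.84393310546875), 70.92034149169922, (210, 225, 138, 137)) (array([ 0.44640435, -0.01141918]), array([-0.4312816 , -1.11058582,  0.43304067,  1.38188176]))
clock: 10.08
tcp_pos: [0.45, -0.0104, 0.181]
orientation: [2.71, 1.586, 0.016]
contact_force: [0.2, 0.5, -1.3]
grip_width: 0.0631
gripper_force: 45.4
```

```bash
python3 -m crank '[[-0.028,-0.14,0,0,-1],[-0.028,-0.14,0,0,-1],[-0.028,-0.14,0,0,-1],[-0.028,-0.14,0,0,-1],[-0.028,-0.14,0,0,-1]]' >/dev/null
python3 -m crank '[[-0.096,-0.158,0,0,-1],[-0.096,-0.158,0,0,-1],[-0.096,-0.158,0,0,-1],[-0.096,-0.158,0,0,-1],[-0.096,-0.158,0,0,-1],[-0.096,-0.158,-0.1,0,-1],[0,0,-0.15,0,-1],[0,0,0,0,-1]]'
python3 -m crank '[[0,0,0,0,-1]]' >/dev/null
python3 - <<'E'
from h import *
m=r.camera_model("wrist"); w=r.grab_frame("wrist"); cv2.imwrite("pics/w7.png",w); o=r.get_obs(); print(o["tcp_pos"])
s=blob(w,18,30,(280,120)); print(s[:3],fitcyl(m,s[2],.086))
s=blob(w,45,85,(280,300),60); print(s[:3],fitcyl(m,s[2],o["tcp_pos"][2]+.03))
E
```

```text
clock: 11.17
tcp_pos: [0.3, -0.3393, 0.1225]
orientation: [-2.71, -1.579, 0.005]
contact_force: [-0.4, 1.2, -2.1]
grip_width: 0.0626
gripper_force: 45.4
[ 0.30336907 -0.33929188  0.12597435]
((287.4367370605469, 125.81634521484375), 55.824951171875, (234, 71, 107, 111)) (array([ 0.34274272, -0.275797  ]), array([-0.04280666, -0.2671329 ,  0.04229155,  0.34472419]))
((278.231689453125, 294.4021911621094), 70.82958221435547, (210, 224, 138, 137)) (array([ 0.3017302, -0.3388667]), array([-1.20860096, -1.64535878,  1.1998878 ,  2.1790886 ]))
```

View pics/w7.png

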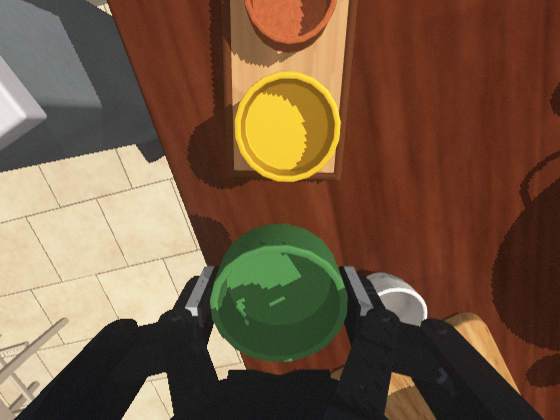

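Yellow sits straight over blue at (287,126), which gives (0.3427, -0.2758). Green is held centred. I'll place it.

```bash
python3 -m crank '[[0.05,0.08,0,0,-1],[0.051,0.08,0,0,-1],[0.051,0.08,0,0,-1],[0.05,0.08,0,0,-1],[0,0,0,0,-1],[0,0,0,0,-1]]'
python3 -m crank '[[0,0,-0.06,0,-1],[0,0,-0.06,0,-1],[0,0,-0.04,0,-1],[0,0,-0.03,0,-1],[0,0,-0.02,0,-1],[0,0,0,0,-1],[0,0,0,0,-1]]'
```

```text
clock: 11.8
tcp_pos: [0.3459, -0.2744, 0.127]
orientation: [2.706, 1.594, 0.003]
contact_force: [0.3, 0.9, -0.9]
grip_width: 0.0625
gripper_force: 45.4
clock: 12.38
tcp_pos: [0.344, -0.2761, 0.0841]
orientation: [2.711, 1.587, -0.0]
contact_force: [-1.5, 0.0, -1.1]
grip_width: 0.0628
gripper_force: 45.4
```

```bash
python3 -m crank '[[0,0,0,0,1],[0,0,0,0,1],[0,0,0,0,1],[0,0,0,0,1],[0,0,0.06,0,1],[0,0,0.15,0,1],[0,0,0.15,0,1],[0,0,0.06,0,1]]' >/dev/null
python3 -m crank '[[0.05,0.088,0,0,1],[0.05,0.088,0,0,1],[0.05,0.088,0,0,1],[0.05,0.088,0,0,1],[0,0,0,0,1],[0,0,0,0,1]]'
python3 - <<'E'
from h import *
m=r.camera_model("wrist"); w=r.grab_frame("wrist"); cv2.imwrite("pics/w8.png",w); print(r.get_obs()["tcp_pos"])
s=blob(w,5,14,(280,240),130); print(s and (s[:3],fitcyl(m,s[2],.051,rad=.030,h=.001),fitcyl(m,s[2],.051,rad=.030,h=.03)))
for n in("top","scene"): cv2.imwrite(f"pics/{n}1.png",r.grab_frame(n))
E
```

```text
clock: 13.55
tcp_pos: [0.3844, -0.2046, 0.1679]
orientation: [2.709, 1.591, 0.0]
contact_force: [0.6, -0.0, 0.3]
grip_width: 0.0853
gripper_force: 0.0
[ 0.3838779  -0.20546125  0.1679394 ]
(((317.5, 207.0), 318.0743713378906, (76, 0, 484, 415)), (array([ 0.42539295, -0.2045465 ]), array([ 209.77332693,  154.86663672, -208.27912963, -195.70504679])), (array([ 0.42960353, -0.21845507]), array([ 219.3055212 ,  161.37127975, -197.81708612, -185.76779519])))
```

View pics/w8.png

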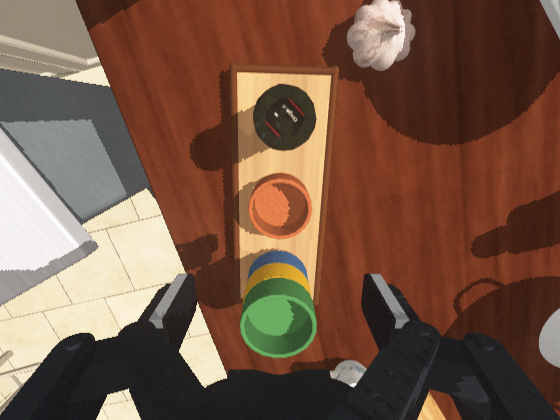

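The three ramekins form a straight stack (green on top at (279,323)). The dish rim spans x 249–311 and y 173–239, and the jar lid is at (284,117). I have one view left, so I'll work from numbers.

Run:
```python
from h import *
np.set_printoptions(precision=4,suppress=True)
m=r.camera_model("wrist"); w=cv2.imread("pics/w8.png")
h=cv2.cvtColor(w,40); print(h[205,270],h[178,280],h[233,280], h[205,240],h[60,200])
for lo in (140,160,175):
    k=cv2.inRange(h[165:248,244:318],(3,lo,90),(14,255,255)); ys,xs=np.where(k); print(lo,xs.min()+244,xs.max()+244,ys.min()+165,ys.max()+165)
print(fitcyl(m,(249,173,63,66),.051,rad=.030,h=.03))
s=blob(w,45,85,(279,320),60); print("green",s[2],fitcyl(m,s[2],.113))
print("jar",fitcyl(m,(253,83,63,68),.117,rad=.0205,h=.02))
# saucer in top image after/before
for f in("top0","top1"):
    t=cv2.imread(f"pics/{f}.png"); g=cv2.cvtColor(t,40)
    k=((g[...,1]<45)&(g[...,2]>100)).astype(np.uint8); k[:, :100]=0;k[:,162:]=0;k[:150]=0
    k=cv2.morphologyEx(k,cv2.MORPH_OPEN,np.ones((5,5)))
    c=max(cv2.findContours(k,0,1)[0],key=cv2.contourArea); b=cv2.boundingRect(c); print(f,b,[at_z("top",b[0]+b[2]/2,b[1]+b[2]/2,z) for z in (.017,)])
```

```text
[ 11 166 230] [ 10 173 184] [  9 163 152] [ 15 133 153] [  9 196 120]
140 248 317 173 247
160 248 311 173 238
175 249 308 175 235
(array([ 0.3838, -0.2075]), array([-0.6073, -0.6403,  0.608 ,  0.7215]))
green (240, 278, 76, 80) (array([ 0.3414, -0.2784]), array([-0.711 , -0.6348,  0.711 ,  0.7778]))
jar (array([ 0.426 , -0.1366]), array([-1.0531, -0.2594,  1.0529,  0.3782]))
top0 (100, 158, 62, 262) [array([0.5338, 0.3334, 0.017 ])]
top1 (100, 158, 62, 262) [array([0.5338, 0.3334, 0.017 ])]
```

```bash
python3 -m crank '[[0,-0.004,-0.15,0,1],[0,0,-0.19,0,1],[0,0,-0.17,0,1],[0,0,-0.12,0,1],[0,0,-0.07,0,1],[0,0,-0.035,0,1],[0,0,0,0,1],[0,0,0,0,1]]'
python3 -m crank '[[0,0,0,0,-1],[0,0,0,0,-1],[0,0,0,0,-1],[0,0,0,0,-1],[0,0,0,0,-1],[0,0,0,0,-1]]' 40
```

```text
clock: 14.37
tcp_pos: [0.3839, -0.207, 0.0213]
orientation: [2.712, 1.586, -0.0]
contact_force: [0.8, 0.3, -0.1]
grip_width: 0.0856
gripper_force: 0.0
clock: 14.87
tcp_pos: [0.3848, -0.2064, 0.0221]
orientation: [2.71, 1.587, 0.003]
contact_force: [-1.5, 0.1, 9.1]
grip_width: 0.0579
gripper_force: 41.2
```

```bash
python3 -m crank '[[0,0,0.06,0,-1],[0,0,0.16,0,-1],[0,0,0.2,0,-1],[0,0,0.2,0,-1],[0,0,0.16,0,-1],[0,0,0.06,0,-1]]'
python3 -m crank '[[0.062,0.172,0,0,-1],[0.062,0.172,0,0,-1],[0.062,0.172,0,0,-1],[0.062,0.172,0,0,-1],[0.062,0.172,0,0,-1],[0.062,0.172,0,0,-1]]'
python3 -m crank '[[0,0.15,0,0,-1],[0,0.15,0,0,-1],[0,0.15,0,0,-1],[0,0.15,0,0,-1]]' >/dev/null
python3 -m crank '[[0.054,0.152,0,0,-1],[0.054,0.152,0,0,-1],[0.054,0.152,0,0,-1],[0.054,0.152,0,0,-1],[0.054,0.152,0,0,-1],[0,0,0,0,-1],[0,0,0,0,-1]]'
python3 - <<'E'
from h import *
import pickle
np.set_printoptions(precision=4,suppress=True)
m=r.camera_model("wrist"); w=r.grab_frame("wrist"); cv2.imwrite("pics/w9.png",w); pickle.dump(m,open("w9.pkl","wb"))
o=r.get_obs(); p=o["tcp_pos"]; print(p,o["grip_width"],o["gripper_force"])
X=np.array([.549,.333,.017]); q=m["R"]@X+m["t"]; print("expected px",q[:2]/q[2]*m["fx"]+[m["cx"],m["cy"]], "rad px",.0725*m["fx"]/q[2])
g=cv2.cvtColor(cv2.resize(w,(28,21),interpolation=cv2.INTER_AREA),40)
print("S");print(g[:16,:,1]);print("V");print(g[:16,:,2])
E
```

```text
clock: 15.37
tcp_pos: [0.3856, -0.2073, 0.1928]
orientation: [2.709, 1.585, 0.009]
contact_force: [0.0, -0.7, -1.2]
grip_width: 0.0583
gripper_force: 44.6
clock: 15.87
tcp_pos: [0.4585, 0.0023, 0.1895]
orientation: [-2.71, -1.588, -0.002]
contact_force: [1.2, -0.7, -1.8]
grip_width: 0.0579
gripper_force: 44.6
clock: 16.78
tcp_pos: [0.5121, 0.2744, 0.1889]
orientation: [2.707, 1.593, 0.0]
contact_force: [-0.0, -1.7, -1.1]
grip_width: 0.0578
gripper_force: 44.5
[0.512  0.2723 0.1889] 0.0576660219061824 44.469733983278275
expected px [282.5286 128.6971] rad px 70.13914149396344
S
[[ 31  31  31  31  31  31  32  31  30  30  45 142 157 169 174 177 174 179
  179 179 177 177 168  37   6   8   8   6]
 [ 32  32  31  31  31  31  31  31  30  31  35 133 149 157 163 166 170 174
  176 183 178 178 170 126  12  15   8   7]
 [ 32  32  32  32  31  31  31  31  31  31  30  90  94  54  48  88 159 167
  173 179 177 177 175 112  19  24   6   8]
 [ 16  31  32  31  32  31  31  32  31  30  31  36  15  13  13  13  44 158
  167 179 179 177 172 130   7   4   6   8]
 [ 14  14  32  32  32  32  32  32  31  31  30  1
[... 2531 characters left out ...]
239 240 239 240 240 240 240 240 240 240 237 239 216  65  62  60  54  60
   53  55  59  53  52  55  53  69  87 105]
 [240 240 240 239 240 240 237 237 236 236 240 239 147  88  84  69  53  60
   55  51  60  53  51  53  55  71  97 111]
 [240 240 237 237 237 236 239 240 240 239 227 150  99 102 100  94  65  60
   58  52  59  54  50  57  75  88  98 112]
 [236 236 240 240 240 239 219 179 139  98  75  96 107 107 106 105  85  67
   59  53  59  57  55  81 114 125 137 147]
 [240 237 204 162 121  81  60  60  59  48  73  94 106 106 106 106  92  65
   43  54  87 112 127 132 133 137 142 147]
 [106  65  54  55  56  57  51  55  45  38  50  88  93 101 102  94  88  45
   32  45  83 117 132 132 133 133 133 133]]
```

Run:
```python
from h import *
import pickle
np.set_printoptions(precision=4,suppress=True)
m=pickle.load(open("w9.pkl","rb")); w=cv2.imread("pics/w9.png"); g=cv2.cvtColor(w,40)
k=((g[...,1]<23)&(g[...,2]>100)&(g[...,2]<225)).astype(np.uint8); k[:30]=0;k[215:]=0;k[:,:180]=0;k[:,380:]=0
k=cv2.morphologyEx(k,cv2.MORPH_OPEN,np.ones((5,5)))
c=cv2.convexHull(max(cv2.findContours(k,0,1)[0],key=cv2.contourArea)); b=cv2.boundingRect(c); e=cv2.fitEllipse(c); print(b,e)
print(at_z("wrist",*e[0],.017,m),fitcyl(m,b,.017,rad=.0725,h=.001),fitcyl(m,b,.017,rad=.0725,h=.001,free_z=True))
# held dish rim
k=cv2.inRange(g[215:400,180:380],(3,150,60),(14,255,255)); k=cv2.morphologyEx(k,cv2.MORPH_OPEN,np.ones((3,3)))
c=max(cv2.findContours(k,0,1)[0],key=cv2.contourArea); x,y,ww,h=cv2.boundingRect(c); b=(x+180,y+215,ww,h); print("dish",b,fitcyl(m,b,.189+.0292,rad=.03,h=.03))
```

```text
(212, 49, 140, 146) ((281.96124267578125, 121.74775695800781), (139.6721954345703, 145.64169311523438), 1.5311490297317505)
[0.5518 0.3393 0.017 ] (array([0.5487, 0.3346]), array([-0.4491, -0.5422,  0.4497,  0.8217])) (array([0.5488, 0.3347, 0.0144]), array([ 0.1126, -0.0999, -0.1126,  0.1168]))
dish (216, 223, 126, 136) (array([0.5113, 0.274 ]), array([-1.9096,  0.949 ,  1.9106, -0.6862]))
```

```bash
python3 -m crank '[[0.047,0.078,0,0,-1],[0.047,0.078,0,0,-1],[0.047,0.078,-0.1,0,-1],[0.046,0.079,-0.17,0,-1],[0,0,-0.18,0,-1],[0,0,-0.15,0,-1],[0,0,0,0,-1],[0,0,0,0,-1]]'
python3 -m crank '[[0,0,-0.1,0,-1],[0,0,-0.08,0,-1],[0,0,-0.05,0,-1],[0,0,-0.02,0,-1],[0,0,0,0,-1],[0,0,0,0,-1]]'
```

```text
clock: 17.5
tcp_pos: [0.5489, 0.3327, 0.0685]
orientation: [2.711, 1.585, -0.005]
contact_force: [-0.2, 0.4, -0.9]
grip_width: 0.0581
gripper_force: 44.4
clock: 18.0
tcp_pos: [0.5507, 0.335, 0.0204]
orientation: [-2.711, -1.587, -0.003]
contact_force: [0.9, -0.0, -0.9]
grip_width: 0.058
gripper_force: 44.5
```

```bash
python3 -m crank '[[-0.004,0,-0.012,0,-1],[0,0,-0.008,0,-1],[0,0,-0.005,0,-1],[0,0,0,0,-1],[0,0,0,0,-1]]'
```

```text
clock: 18.42
tcp_pos: [0.5493, 0.3351, 0.015]
orientation: [-2.71, -1.587, -0.001]
contact_force: [-2.5, -0.3, 5.6]
grip_width: 0.058
gripper_force: 45.2
```

Contact at 5.6 N. I'll release the dish, rise and go above the shaker.

```bash
python3 -m crank '[[0,0,0,0,1],[0,0,0,0,1],[0,0,0,0,1],[0,0,0,0,1],[0,0,0.08,0,1],[0,0,0.19,0,1],[0,0,0.2,0,1],[0,0,0.2,0,1]]'
python3 -m crank '[[-0.052,-0.129,0.16,0,1],[-0.052,-0.129,0.04,0,1],[-0.052,-0.129,0,0,1],[-0.052,-0.129,0,0,1],[-0.052,-0.129,0,0,1],[-0.05,-0.13,0,0,1],[0,0,0,0,1],[0,0,0,0,1]]'
python3 - <<'E'
from h import *
import pickle
np.set_printoptions(precision=4,suppress=True)
m=r.camera_model("wrist"); w=r.grab_frame("wrist"); cv2.imwrite("pics/w10.png",w); pickle.dump(m,open("w10.pkl","wb"))
print(r.get_obs()["tcp_pos"])
g=cv2.cvtColor(w,40); k=((g[...,1]<60)&(g[...,2]>85)).astype(np.uint8); k=cv2.morphologyEx(k,cv2.MORPH_OPEN,np.ones((3,3)))
for c in cv2.findContours(k,0,1)[0]:
    if cv2.contourArea(c)>300: print(cv2.boundingRect(c),cv2.contourArea(c))
for X in ([.487,.18,.09],[.487,.18,.0]):
    q=m["R"]@np.array(X)+m["t"]; print("exp",q[:2]/q[2]*m["fx"]+[m["cx"],m["cy"]],m["fx"]/q[2])
E
```

```text
clock: 19.08
tcp_pos: [0.5486, 0.3343, 0.1488]
orientation: [2.711, 1.587, -0.002]
contact_force: [1.3, 0.1, 0.3]
grip_width: 0.0858
gripper_force: 0.0
clock: 19.75
tcp_pos: [0.4868, 0.1789, 0.1876]
orientation: [-2.712, -1.584, -0.0]
contact_force: [-0.2, 1.2, 0.5]
grip_width: 0.0854
gripper_force: 0.0
[0.4873 0.1804 0.1876]
(96, 389, 45, 31) 891.5
(180, 329, 51, 56) 1481.0
(0, 309, 109, 103) 3525.0
(372, 274, 36, 54) 523.0
(150, 274, 36, 54) 529.0
(0, 272, 96, 59) 3011.0
(397, 185, 163, 215) 18276.5
(260, 173, 39, 52) 1566.0
(438, 45, 34, 47) 641.5
(505, 0, 50, 19) 399.5
(0, 0, 334, 232) 51651.0
exp [278.5932 214.4589] 1149.0291962541778
exp [278.5881 189.2669] 861.8106061277447
```

Run:
```python
from h import *
import pickle
np.set_printoptions(precision=4,suppress=True,linewidth=220)
m=pickle.load(open("w10.pkl","rb")); R=m["R"]; off=-R.T@m["t"]-np.array([.4873,.1804,.1876])
def mm(tcp): return dict(m,t=-R@(np.array(tcp)+off))
print("w3",at_z("wrist",154,114,.09,mm([.4714,.0964,.0159])),"w2",at_z("wrist",239,110,.09,mm([.4658,.0986,.1117])))
print("w1",at_z("wrist",285,59,.09,pickle.load(open("w1.pkl","rb"))))
w=cv2.imread("pics/w10.png"); g=cv2.cvtColor(w,40)
print(g[160:240:3,276,1]);print(g[160:240:3,276,2]);print(g[207,245:315:3,2],g[207,245:315:3,1])
# dark holes in cap
s=w[173:226,258:301]; gr=cv2.cvtColor(s,6); k=(gr<cv2.medianBlur(gr,9).astype(int)-12).astype(np.uint8)
n,l,st,ce=cv2.connectedComponentsWithStats(k); print([(st[i,4],ce[i]+[258,173]) for i in range(1,n) if st[i,4]>1])
for v in (200,206,212): print(v,at_z("wrist",279.5,v,.09,m))
```

```text
w3 [0.4874 0.1819 0.09  ] w2 [0.4888 0.1823 0.09  ]
w1 [0.4883 0.1838 0.09  ]
[169 159 165 158  72  21  17  24  20  25  16  22  23  22  19  23  22  27  25  18  20  18 166 158 157 180 156]
[ 62  64  68  66 106 174 176 192 191 111 125 130 131 142 151 145 137  86 133  85 127 115  66  68  70  68  72]
[ 61  61  65  59  56 115 123 129 136  51 139 144 134 113 130 134 116 113  70  67  68  66  68  61] [146 146 153 156 168  24  21  24  26  20  22  21  17  16  16  19  24  29 175 171 158 170 165 171]
[(np.int32(9), array([273.2222, 173.2222])), (np.int32(2), array([285.5, 173. ])), (np.int32(5), array([290. , 173.2])), (np.int32(39), array([284.5897, 189.7179])), (np.int32(7), array([300., 188.])), (np.int32(2), array([270. , 188.5])), (np.int32(3), array([267.6667, 189.6667])), (np.int32(6), array([300. , 198.5])), (np.int32(3), array([260.3333, 198.    ])), (np.int32(6), array([277.5, 204. ])), (np.int32(7), array([271.4286, 207.2857])), (np.int32(2), array([297. , 205.5])), (np.int32(7), array([283.2857, 208.    ])), (np.int32(9), array([277.1111, 211.3333])), (np.int32(7), array([271.2857, 214.    ])), (np.int32(8), array([283. , 214.5])), (np.int32(8), array([277. , 217.5])), (np.int32(2), array([283.5, 225. ]))]
200 [0.4941 0.191  0.09  ]
206 [0.4915 0.1863 0.09  ]
212 [0.4888 0.1816 0.09  ]
```

The cap holes' centre at (277,211) and three earlier views agree on shaker = (0.488, 0.1825). I'll grasp it.

```bash
python3 -m crank '[[0.003,0.01,-0.15,0,1],[0,0,-0.2,0,1],[0,0,-0.2,0,1],[0,0,-0.14,0,1],[0,0,-0.07,0,1],[0,0,-0.025,0,1],[0,0,0,0,1],[0,0,0,0,1]]'
python3 -m crank '[[0,0,0,0,-1],[0,0,0,0,-1],[0,0,0,0,-1],[0,0,0,0,-1],[0,0,0,0,-1],[0,0,0,0,-1],[0,0,0,0,-1],[0,0,0,0,-1]]' 40
```

```text
clock: 20.47
tcp_pos: [0.4886, 0.183, 0.0308]
orientation: [2.71, 1.589, 0.002]
contact_force: [0.1, 0.8, 0.4]
grip_width: 0.0852
gripper_force: 0.0
clock: 21.13
tcp_pos: [0.4885, 0.1828, 0.0316]
orientation: [-2.71, -1.587, -0.003]
contact_force: [-1.2, -0.5, 9.4]
grip_width: 0.0388
gripper_force: 39.1
```

```bash
python3 -m crank '[[0,0,0.06,0,-1],[0,0,0.15,0,-1],[0,0,0.2,0,-1],[0,0,0.2,0,-1],[0,0,0.17,0,-1],[0,0,0.06,0,-1],[0,0,0,0,-1]]'
python3 - <<'E'
from h import *
import pickle
np.set_printoptions(precision=4,suppress=True,linewidth=200)
m=r.camera_model("wrist"); w=r.grab_frame("wrist"); cv2.imwrite("pics/w11.png",w); p=r.get_obs()["tcp_pos"]; print(p)
X=p+[0,0,.0585]; q=m["R"]@X+m["t"]; u=q[:2]/q[2]*m["fx"]+[m["cx"],m["cy"]]; print("exp cap centre",u, m["fx"]/q[2]*.017)
g=cv2.cvtColor(w,40); gr=cv2.cvtColor(w,6); x0,y0=int(u[0])-60,int(u[1])-70
s=gr[y0:y0+140,x0:x0+120]; k=(s<cv2.medianBlur(s,15).astype(int)-30).astype(np.uint8)
n,l,st,ce=cv2.connectedComponentsWithStats(k); print([(st[i,4],ce[i].round(0)+[x0,y0]) for i in range(1,n) if 8<st[i,4]<150])
print(g[u[1].astype(int),200:360:6,2]); print(g[180:400:6,int(u[0]),2],g[180:400:6,int(u[0]),1])
E
```

```text
clock: 21.72
tcp_pos: [0.4896, 0.183, 0.2019]
orientation: [-2.71, -1.587, -0.01]
contact_force: [-0.7, 0.1, -1.9]
grip_width: 0.0383
gripper_force: 40.2
[0.4881 0.1828 0.1996]
exp cap centre [277.1887 351.2521] 45.17071235767689
[(np.int32(9), array([238., 282.])), (np.int32(18), array([272., 341.])), (np.int32(20), array([258., 346.])), (np.int32(20), array([286., 348.])), (np.int32(18), array([272., 355.])), (np.int32(17), array([258., 359.])), (np.int32(15), array([286., 361.])), (np.int32(15), array([272., 366.]))]
[ 26  26  30  26  27  31 106 125 133 130 138 133 139 134 130 130 134 129 117 120 121  84  30  28  28  25  29]
[ 69  71  67  71  70  65  64  67 126 166 183 182 197 201 198 198 200 112 114 117 127 131 128 131 143 140 144 140 135 131 130 130 125  30  30  24  29] [163 154 179 172 157 173 167 145  57  28  21  22  23  18  19  19  19  23  20  22  18  18  22  19  20  20  25  20  23  21  20  24  41  34  17  21  53]
```

The shaker is held upright with the cap centred at about (279,353). I'll carry it over the middle hollow at (0.3838, -0.2067).

```bash
python3 -m crank '[[-0.027,-0.166,0,0,-1],[-0.027,-0.166,0,0,-1],[-0.027,-0.166,0,0,-1],[-0.027,-0.166,0,0,-1],[-0.027,-0.167,0,0,-1],[-0.027,-0.167,0,0,-1],[-0.028,-0.167,0,0,-1]]' >/dev/null
python3 -m crank '[[-0.066,-0.157,0,0,-1],[-0.066,-0.157,0,0,-1],[-0.066,-0.157,0,0,-1],[-0.066,-0.157,0,0,-1],[-0.066,-0.157,0,0,-1],[0,0,0,0,-1],[0,0,0,0,-1]]'
python3 - <<'E'
from h import *
np.set_printoptions(precision=4,suppress=True,linewidth=200)
m=r.camera_model("wrist"); w=r.grab_frame("wrist"); cv2.imwrite("pics/w12.png",w); p=r.get_obs()["tcp_pos"]; print(p)
for X in ([.3838,-.2067,.02],[.425,-.1366,.117]):
    q=m["R"]@np.array(X)+m["t"]; print(q[:2]/q[2]*m["fx"]+[m["cx"],m["cy"]],m["fx"]/q[2])
g=cv2.cvtColor(w,40); s=g[60:300,200:360]; k=((s[...,2]<60)&(s[...,1]<130)).astype(np.uint8)
k=cv2.morphologyEx(k,2,np.ones((5,5)))
for c in cv2.findContours(k,0,1)[0]: print(np.add(cv2.boundingRect(c),(200,60,0,0)),cv2.contourArea(c))
print(g[150:240:4,280,2])
E
```

```text
clock: 22.93
tcp_pos: [0.3816, -0.2088, 0.1971]
orientation: [-2.713, -1.58, 0.004]
contact_force: [0.9, 1.2, -1.4]
grip_width: 0.0385
gripper_force: 40.2
[ 0.3826 -0.2075  0.1972]
[280.0394 189.6578] 889.6221966180947
[282.3871 113.0913] 1387.8081727234985
[315 273  13  27] 199.0
[334 272  19  28] 260.0
[206 272  19  28] 270.0
[230 270  12  30] 182.5
[257  81  54  57] 2145.5
[231 233 232 231 202 237 238 238 239 238 239 239 239 239 237 168 229 229 227 211 168 182 188]
```

The empty hollow's edges at rows 166 and 210 centre on 188–189, matching the predicted 189.7. I'll lower the shaker.

```bash
python3 -m crank '[[0.006,0.004,-0.1,0,-1],[0,0,-0.17,0,-1],[0,0,-0.17,0,-1],[0,0,-0.14,0,-1],[0,0,-0.08,0,-1],[0,0,-0.05,0,-1],[0,0,0,0,-1],[0,0,0,0,-1]]'
python3 -m crank '[[0,0,-0.02,0,-1],[0,0,-0.015,0,-1],[0,0,-0.01,0,-1],[0,0,0,0,-1],[0,0,0,0,-1]]'
```

```text
clock: 23.65
tcp_pos: [0.3846, -0.2058, 0.0555]
orientation: [-2.708, -1.589, 0.003]
contact_force: [0.3, 0.5, 0.1]
grip_width: 0.0382
gripper_force: 40.2
clock: 24.07
tcp_pos: [0.3852, -0.2069, 0.0475]
orientation: [2.711, 1.588, 0.001]
contact_force: [-0.3, 0.4, -1.2]
grip_width: 0.0382
gripper_force: 40.2
```

```bash
python3 -m crank '[[0,0,-0.01,0,-1],[0,0,-0.006,0,-1],[0,0,-0.004,0,-1],[0,0,0,0,-1],[0,0,0,0,-1]]'
```

```text
clock: 24.48
tcp_pos: [0.3851, -0.207, 0.0436]
orientation: [-2.711, -1.587, -0.001]
contact_force: [-1.4, 0.8, 5.6]
grip_width: 0.0384
gripper_force: 41.3
```

Contact at 5.6 N on the hollow floor. I'll release, rise well clear and make the final view.

```bash
python3 -m crank '[[0,0,0,0,1],[0,0,0,0,1],[0,0,0,0,1],[0,0,0,0,1],[0,0,0,0,1],[0,0,0.06,0,1],[0,0,0.15,0,1],[0,0,0.2,0,1]]'
python3 -m crank '[[0,0,0.2,0,1],[0,0,0.15,0,1],[0.03,0.18,0,0,1],[0.03,0.18,0,0,1],[0.03,0.18,0,0,1],[0.03,0.18,0,0,1],[0,0,0,0,1],[0,0,0,0,1]]'
python3 - <<'E'
from h import *
s=r.grab_frame("scene"); t=r.grab_frame("top"); cv2.imwrite("pics/scene9.png",s)
a=cv2.resize(s[110:315,180:350],(498,600),interpolation=2); b=cv2.resize(t[150:290,100:400],(302,141)); 
b1=cv2.resize(t[195:285,275:390],(302,236),interpolation=2); b2=cv2.resize(t[150:225,95:195],(302,226),interpolation=2)
cv2.imwrite("pics/final.png",np.hstack([a,np.vstack([b1,b2,np.zeros((138,302,3),np.uint8)])]))
E
```

```text
clock: 25.15
tcp_pos: [0.383, -0.2065, 0.1246]
orientation: [-2.709, -1.585, 0.008]
contact_force: [1.4, 0.8, 1.0]
grip_width: 0.0852
gripper_force: 0.0
clock: 25.82
tcp_pos: [0.4092, -0.061, 0.1953]
orientation: [-2.707, -1.595, -0.0]
contact_force: [0.6, 0.5, -0.1]
grip_width: 0.0856
gripper_force: 0.0
```

View pics/final.png

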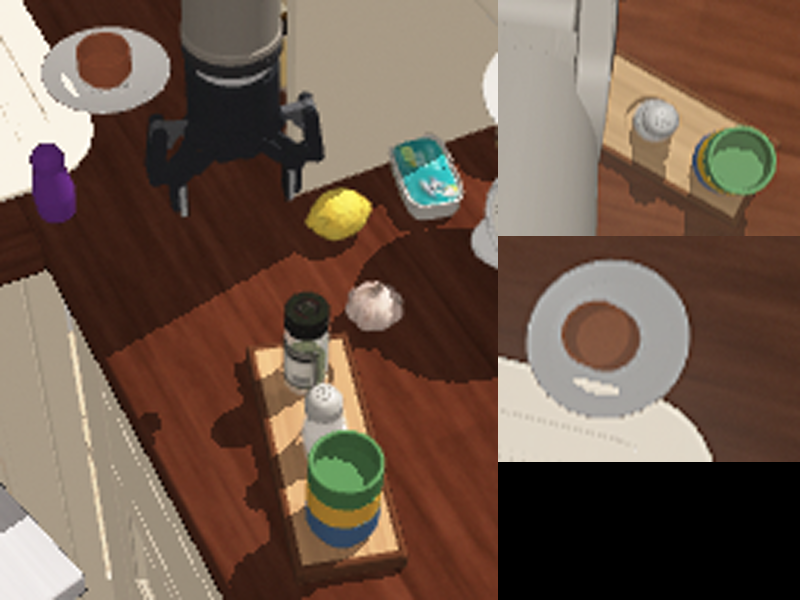

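The final view shows the straight stack at (343,490), the shaker between stack and jar at (324,415), and the dish central in the saucer at (104,60). Nothing else has moved.

```bash
python3 -c "
from bench import r
print(r.hand_in())"
```

```text
the job is handed in; nothing more can be done
None
```

The job is handed in at about 26 s on the clock: yellow and green are nested in blue as one straight stack, the dish stands in the middle of the saucer, and the salt shaker stands in the middle hollow; no verdict was returned.

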